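# Strip the desk fan: stow the spinner, free the guard nut

## Robot

A 6-joint arm with a two-finger parallel gripper is mounted at the origin on the work surface. World frame = base frame: x ahead of the robot, y to its left, z up, the work surface at z = 0. Lengths are in m, angles in rad, forces in N, time in s.
With the tool pointing down it reaches from about 0.225 to 0.875 m from the base axis. Payload 3.4 kg.
Tool frame: the origin (TCP) lies between the finger pads; the fingertips stand 8 mm ahead of it and the grasp point (between the pads) lies 11 mm behind it; z points along the fingers, y is the line along which they close (so a half turn about z gives the same grasp; the last joint's range is limited). The gripper opens to 85 mm and grips with 20 to 120 N. Pads are 22 mm wide; open, the fingers measure 114 mm over their backs; the gripper's body (76 mm by 85 mm) begins 54 mm behind the grasp point. The pads swing forward as they close: fully open they stand 13 mm farther back than shut.
Start: joints at [-1.378, 0.276, 1.505, -0, 1.361, -0.121], TCP at [0.177, -0.547, 0.239] pointing down, gripper open.
Joint ranges: [-2.89, 2.89], [-0.75, 2.08], [0.22, 2.7], [-1.18, 4.32], [0.11, 2.71], [-2.7, 2.7]. Speed limits (rad/s): [2.57, 2.57, 3.14, 3.14, 3.14, 3.14].

## Interface

Orientations are given as a unit quaternion [w, x, y, z].
In Python, from rig import manip, optics, finder gives the robot as it stands.
- The arm moves only by the tool servo_tool, never from a script. Its argument "increments" is a list of rows, each a list of 7 numbers: the shift along the tool's x, y, z in cm, then the turn, a rotation vector about the tool's x, y, z in degrees, then the closure, from -1 (fully open) to 1 (shut). In form: [[x, y, z, rx, ry, rz, gripper], ...]. A call has exactly 5 rows; each row shifts and turns the commanded pose from where the row before left it, along the tool's axes as they then stand; what a row does not reach is not made up. A row lasts 1/10 s, in which the tool goes at most 50 mm and 8.59 degrees, less where a joint would pass 70% of its speed; a pose out of reach is approached as far as the arm can. A call is refused whole if a number of a shift passes 5 or a number of a turn 8.59, either way. A call with a gripper value outside its range is refused whole. The fingers move at their own pace and stop on an object; "squeeze" is the grip in N (left out, the last holds). Time passes only in rows, so rows that do not move let the fingers close, or fill a call up. It gives the time, the measured TCP pose, the force, the opening and the grip force at its end, in the units of the state.
- manip.get_state(): the state, without advancing time (a new reading comes with each control period).
- optics.get_image(name): name is "scene" or "top"; returns the picture (384x512x3 uint8, red, green, blue); there is no depth.
- optics.get_calibration(name): a dict with "fov_y" (degrees; the focal length in pixels is half the picture's height over the tangent of half this angle, whatever the lens; pixels are square), "cx", "cy" (the principal point, pixels), "world_to_cam" (4x4, takes a point from world to camera coordinates). Camera axes: x right, y down, z forward; pixel columns grow to the right and rows downward; lengths in m; the calibration is good to about 2 mm. A picture is of the moment at which its call begins. get_calibration takes no time and is no camera call.
- manip.sign_off(): hands the job in; it is judged then, once.
Trained networks look in the newest picture that a camera, given by its name, has taken for a name from the list of things; names that differ only in an ending like _2 or _b are one class to them, and where a whole thing is asked for, a point or a joint stands for the part that bears it (a point fixed in the world has none). Each returns a list of dicts, best first, with "p" (0 to 1); they miss things now and then, are a little off and sometimes report something else, mostly with a low value. They report only what shows in the picture. A call takes as long as a camera call. They do not tell look-alikes from the thing itself.
- finder.silhouettes(label, camera): "region" (384x512 bool, what is visible of it) and "box" ([centre column, centre row, width, height] in pixels, round what is visible of it).
- finder.tip_of(label, camera): "at" ([column, row] in pixels: a listed point, or the origin of a listed thing).
The state is a dict: "clock": time; "qpos": joint angles; "qd": joint speeds; "effort": joint torques, N m; "position": TCP position; "ee_rot": TCP orientation; "contact_force": force on the tool from outside, world axes, zero at the start; "moment": the same for the moment, N m; "width": finger opening in m; "gripper_force": force on a finger pad.
Only numpy, scipy, OpenCV 4.12 (cv2) and the standard library are available. Lean on these libraries where they do the work, as an engineer would, in place of code of your own. Each camera call takes 0.05 s, during which the arm holds its last target. There are 200 camera calls.

## Task

The desk fan is being stripped for cleaning. Put the loose blade spinner into the open top drawer of the little drawer unit so it cannot get lost and slide that drawer gently all the way shut; then unscrew the big nut that still holds the fan's rear guard - its thread may run either way, so find out which way it loosens - and lift it off, up clear above the guard's rim over the fan. Finish while still holding the nut up there in the gripper, and leave the other things on the table where they are.

Things in the scene. Friction and masses are not known exactly. Their poses are not given: they have to be found in the camera images.
- fan: desk fan tipped to face straight up, fixed; blade and front guard are already off. Origin on its vertical axis at table height, axes as the world's. Its tubular stand's two upright arms with black pivot knobs reach 148 mm from the axis on opposite sides, up to 172 mm high: one towards the robot, one away, give or take 30 deg.
- fan_hub (a point): centre of the top of the rear guard's flat white hub plate (radius 66 mm), 112 mm above the table, on the axis; the nut sits on it. From the plate's edge wires rise outward in a dish to the guard's rim, radius 123 mm, rim top 53 mm above this point. A vertical 8 mm motor shaft stands here, through the nut, up to 42 mm above this point.
- guard_nut: grey plastic twelve-sided nut with thin ribs, 61 mm across the ribs, 24 mm high, 60 g, with a hole of about 21 mm in its top for the shaft. Starts tightened, flat on the hub plate, on the fan's axis. Origin: centre of its underside; z up. Flats face its own x, y and every 30 deg between.
- nut_top (a point): centre of the nut's top. How it unscrews: coarse thread of unseen hand, left or right, new at each start. The tightening way it stops dead after 2 to 8 deg; the loosening way it turns easily, without climbing. 60 to 90 deg from the start (best 75) it is free to lift straight up; about 95 deg meets a stop. Until then the thread holds it down.
- spinner: blade spinner: small grey plastic domed cap, round, 42 mm diameter for the lower 20 mm, dome top at 35 mm, 30 g; stands flat side down on the table between fan and drawer unit. Origin: centre of its flat underside; z up.
- unit_top (a joint): how far the top drawer of the drawer unit is pulled out, m: 0 is fully shut, 0.16 the furthest; it starts 0.10 to 0.125 open. It slides with about 1.2 N of friction and stays where left.
- unit_top_floor (a point): centre of the top drawer's inner floor, moves with the drawer, about 123 mm above the table. x points into the unit (the way it shuts), y across, z up. Inside 199 mm (x) by 150 mm (y), 41 mm deep, walls 3 mm. Its mint front's outer face is 107.5 mm before this point; the front's top is 49 mm above it. The back part, beyond the opening, is under the unit's top.
- unit: white plastic three-drawer unit, fixed, 220 mm deep (x), 170 mm wide (y), 178 mm high, mint drawers facing its -x side. Origin: centre of its underside; x towards its back. A shut drawer's front is flush with the unit's front. A small blue basket stands on the back of its top (from 19 mm behind the centre), to 228 mm above the table.
- unit_top_pull (a point): middle of the mint pull lip on the top drawer's front: 60 mm wide, 9 mm thick, standing 15 mm out from the front panel, about 155 mm above the table; same axes as the drawer floor.
- jar_lid: bystander: red screw lid of a jar lying flat, 68 mm diameter, 14 mm high, in line with the spinner (either may be the nearer). Origin: centre of its underside.
- mug: bystander: white mug, 82 mm diameter, 85 mm high. Origin: centre of its underside.
- screwdriver: bystander: screwdriver lying on the table across the robot's front, nearer than the spinner, 200 mm long, 26 mm high. Origin at its middle, underside.
Things that resemble listed ones, but are neither listed nor needed, are in the scene too. Leave any turquoise look-alike of the guard_nut alone. What is shaped like the spinner but turquoise is not meant.

How it is judged:
On the way, in this order (a step that is already met when the one before it is completed fails the run):
1. the spinner has been let go in the open top drawer (x of spinner in the frame of unit_top_floor between -0.1 and 0.1 m and y of spinner in the frame of unit_top_floor between -0.077 and 0.077 m and z of spinner in the frame of unit_top_floor between -0.01 and 0.035 m and contact force between the fingers and spinner below 0.05 N and linear speed of spinner below 0.05 m/s), for 0.2 s.
2. the top drawer is fully shut with the spinner in it (x of spinner in the frame of unit_top_floor between -0.1 and 0.1 m and y of spinner in the frame of unit_top_floor between -0.077 and 0.077 m and z of spinner in the frame of unit_top_floor between -0.01 and 0.035 m and value of joint unit_top below 0.006 m), for 0.2 s.
3. the guard nut has been turned loose on its boss, by 40 degrees or more (angle between the x axis of guard_nut and the x axis of fan, either way round above 0.7 rad and horizontal distance between guard_nut and fan below 0.006 m and z of guard_nut in the frame of fan below 0.127 m), for 0.05 s.
At the end, for the whole second after the job is handed in: The spinner lies inside the top drawer, shut to within 6 mm; the fingers grip the guard nut (over 1 N) at rest in the air, touching no part of the fan, its underside 60 mm or more above the hub plate (above the guard's rim) and within 100 mm of the fan's axis (all of step 2 and z of guard_nut in the frame of fan above 0.172 m and horizontal distance between guard_nut and fan below 0.1 m and contact force between the fingers and guard_nut above 1 N and contact force between guard_nut and fan below 0.05 N and linear speed of each of guard_nut, spinner below 0.03 m/s); the arm keeps its last pose, push and grip.
It fails at once if another thing on the table moved more than 30 mm (distance of any of jar_lid, mug, screwdriver from where it was at the start of the episode above 0.03 m).
It fails at once if the top drawer was slammed (shut faster than 0.5 m/s) (velocity of joint unit_top below -0.5 m/s).
It also fails if it takes over 67 s, if anything falls off the work surface, if the arm or the gripper's body presses on something with over 40 N, if the wrist force passes 120 N, or if a joint passes its speed limit or range.

## Working session

There is one attempt and no reset: what is moved stays moved. The work goes in short steps, Python scripts to look and compute and a tool call to move; the robot and the scene stay as the last step left them, time stands still between calls to the robot, and variables do not carry over. Pictures are saved under pics/ and viewed, at most 10 in all, crops included, and the job is handed in when it is done.

Besides the shell and the picture viewer there is one more tool, called after "Call:" as a command line: name --pt "numbers of a row" for each row, then --argument value for the rest. servo_tool: Moves the arm, as the interface text tells. Its arguments: {"type":"object","properties":{"increments":{"type":"array","items":{"type":"array","items":{"type":"number"}}},"squeeze":{"type":"number"}},"required":["increments"]}

```bash
ls; mkdir -p pics; cat > h.py <<'E'
from rig import manip, optics, finder
import numpy as np, cv2
from scipy.spatial.transform import Rotation as R
def ray(cam,px):
    c=optics.get_calibration(cam); f=192/np.tan(np.radians(c['fov_y']/2)); T=np.array(c['world_to_cam'])
    d=T[:3,:3].T@np.array([(px[0]-c['cx'])/f,(px[1]-c['cy'])/f,1]); o=-T[:3,:3].T@T[:3,3]
    return o,d
def atz(cam,px,z):
    o,d=ray(cam,px); return o+d*(z-o[2])/d[2]
def proj(cam,p):
    c=optics.get_calibration(cam); f=192/np.tan(np.radians(c['fov_y']/2)); T=np.array(c['world_to_cam'])
    q=T[:3,:3]@np.array(p)+T[:3,3]; return np.array([c['cx']+f*q[0]/q[2],c['cy']+f*q[1]/q[2]])
def save(cam,n):
    im=optics.get_image(cam); cv2.imwrite('pics/'+n,cv2.cvtColor(im,cv2.COLOR_RGB2BGR)); return im
def st():
    s=manip.get_state(); print({k:np.round(s[k],3).tolist() for k in ('clock','position','ee_rot','qpos','contact_force','width','gripper_force')}); return s
E
python3 - <<'E'
from h import *
np.set_printoptions(precision=4,suppress=True)
a=save('scene','s0.png');b=save('top','t0.png')
cv2.imwrite('pics/both.png',cv2.resize(np.hstack([a,b])[:,:,::-1],(800,300)))
for c in('scene','top'):
    k=optics.get_calibration(c);o,d=ray(c,(256,192));print(c,k['fov_y'],k['cx'],k['cy'],o,d)
    for n,z in(('fan_hub',.112),('nut_top',.136),('spinner',0),('unit_top_floor',.123),('unit_top_pull',.155),('unit',0),('jar_lid',0),('mug',0),('screwdriver',0)):
        for r in finder.tip_of(n,c)[:3]: print(n,np.round(r['at'],1),round(r['p'],2),atz(c,r['at'],z))
st()
E
```

```text
pics
scene 49.79583520894652 261.9415243545798 190.78955864624768 [ 1.1352 -0.085   0.8266] [-0.6233  0.0646 -0.7795]
fan_hub [379.2 156.2] 0.94 [0.4829 0.279  0.112 ]
nut_top [385.2 147.1] 0.96 [0.4772 0.2895 0.136 ]
nut_top [384.4 252.3] 0.89 [0.7553 0.2036 0.136 ]
spinner [238.  234.8] 0.89 [ 0.5992 -0.0718  0.    ]
spinner [308.5 254.8] 0.79 [0.6694 0.0847 0.    ]
spinner [279.6 227.7] 0.63 [0.589  0.0289 0.    ]
unit_top_pull [139.9 145.2] 0.73 [ 0.4362 -0.2791  0.155 ]
jar_lid [269.2 186.5] 0.9 [0.4593 0.0194 0.    ]
jar_lid [375.7 182.9] 0.28 [0.4742 0.2991 0.    ]
mug [276.6 297.5] 0.71 [ 0.765  -0.0015  0.    ]
screwdriver [260.6 158.1] 0.91 [0.3566 0.008  0.    ]
top 56.59781549933396 254.36504908513103 192.30462398913522 [0.4542 0.0072 0.9617] [ 0.1285 -0.0206 -0.9915]
fan_hub [132.8 228.2] 0.82 [0.4781 0.2805 0.112 ]
nut_top [158.5 150.6] 0.63 [0.6597 0.22   0.136 ]
spinner [278.5 185.2] 0.7 [ 0.5976 -0.0742  0.    ]
spinner [220.2 158.7] 0.6 [0.6711 0.0855 0.    ]
unit_top_pull [380.  250.9] 0.58 [ 0.4255 -0.2878  0.155 ]
jar_lid [246.6 233.5] 0.6 [0.4668 0.0127 0.    ]
mug [253.9 128. ] 0.77 [ 0.7586 -0.0073  0.    ]
screwdriver [252.2 271.3] 0.61 [ 0.3675 -0.0023  0.    ]
{'clock': 1.0, 'position': [0.177, -0.547, 0.239], 'ee_rot': [0.0, 0.988, 0.156, -0.0], 'qpos': [-1.378, 0.276, 1.505, -0.0, 1.361, -0.121], 'contact_force': [0.268, -0.604, -0.783], 'width': 0.085, 'gripper_force': 0.0}
```

View pics/s0.png

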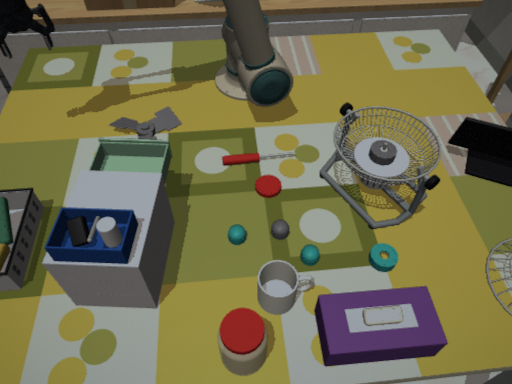

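View pics/t0.png

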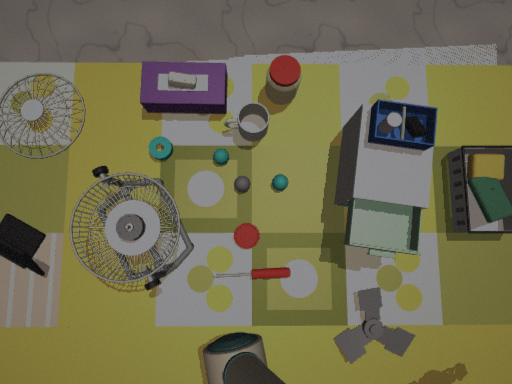

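The grey spinner shows at scene (280,228) and top (242,184), with turquoise look-alikes on either side of it. The nut is at scene (383,150) and top (131,228). The open drawer faces the robot at top (385,225).

```bash
python3 - <<'E'
from h import *
np.set_printoptions(precision=4,suppress=True)
def tri(p,q):
    (o1,d1),(o2,d2)=ray('scene',p),ray('top',q)
    A=np.stack([d1,-d2],1);s=np.linalg.lstsq(A,o2-o1,rcond=None)[0]
    a,b=o1+d1*s[0],o2+d2*s[1]; return (a+b)/2,np.linalg.norm(a-b)
cen={}
for c,g in(('scene',(280,228)),('top',(242,184))):
    for r in finder.silhouettes('spinner',c):
        if np.hypot(r['box'][0]-g[0],r['box'][1]-g[1])<12: cen[c]=r['box'][:2];print(c,r['box'],r['p'],atz(c,r['box'][:2],.016));break
if len(cen)==2: print('spinner',tri(cen['scene'],cen['top']))
print('hub tri',tri((379.2,156.2),(132.8,228.2)))
for c in('scene','top'):
    for r in finder.silhouettes('guard_nut',c)[:3]:print(c,'nut',r['box'],round(r['p'],2),atz(c,r['box'][:2],.124))
a=cv2.imread('pics/t0.png')[95:265,330:450];b=cv2.imread('pics/s0.png')[125:275,40:190]
c=cv2.imread('pics/t0.png')[165:295,70:200]
f=lambda i:cv2.resize(i,None,fx=3.3,fy=3.3,interpolation=cv2.INTER_CUBIC)
a,c=f(a),f(c);h=max(a.shape[0],c.shape[0])
p=lambda i:cv2.copyMakeBorder(i,0,h-i.shape[0],0,0,cv2.BORDER_CONSTANT)
m=np.hstack([p(a),p(c)])[:600,:800];print(m.shape);cv2.imwrite('pics/z1.png',m)
cv2.imwrite('pics/z2.png',cv2.resize(b,None,fx=4,fy=4,interpolation=cv2.INTER_CUBIC))
E
```

```text
scene [280.4, 227.8, 18.7, 21.7] 0.81 [0.6001 0.0286 0.016 ]
top [241.1, 183.9, 17.5, 14.1] 0.65 [0.5987 0.0275 0.016 ]
spinner (array([0.599 , 0.0281, 0.0145]), np.float64(0.001272146773678356))
hub tri (array([0.4782, 0.2819, 0.1069]), np.float64(0.00044983675049227223))
scene nut [383.8, 151.6, 28.1, 25.0] 0.93 [0.4802 0.2882 0.124 ]
scene nut [383.0, 257.1, 31.7, 26.6] 0.59 [0.7588 0.2027 0.124 ]
top nut [131.4, 226.1, 27.3, 29.6] 0.77 [0.4826 0.2801 0.124 ]
top nut [159.8, 150.3, 22.8, 22.8] 0.66 [0.6634 0.22   0.124 ]
(561, 800, 3)
```

View pics/z1.png

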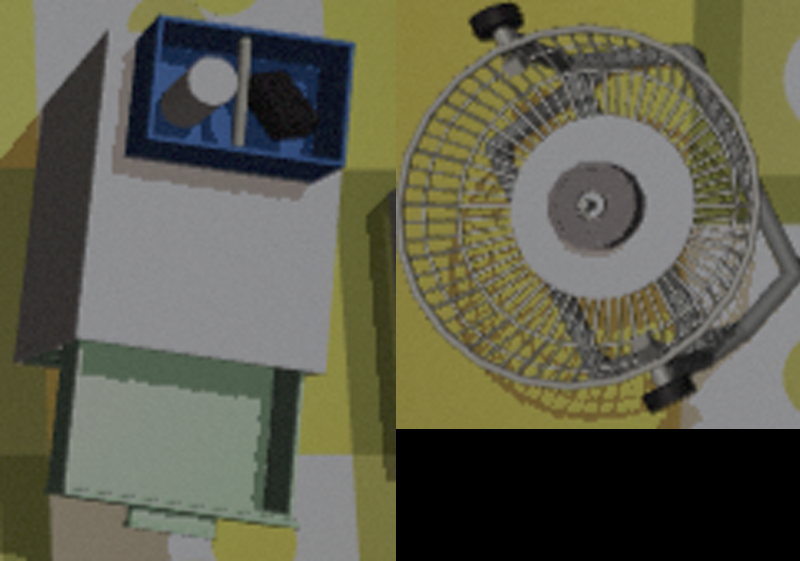

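View pics/z2.png

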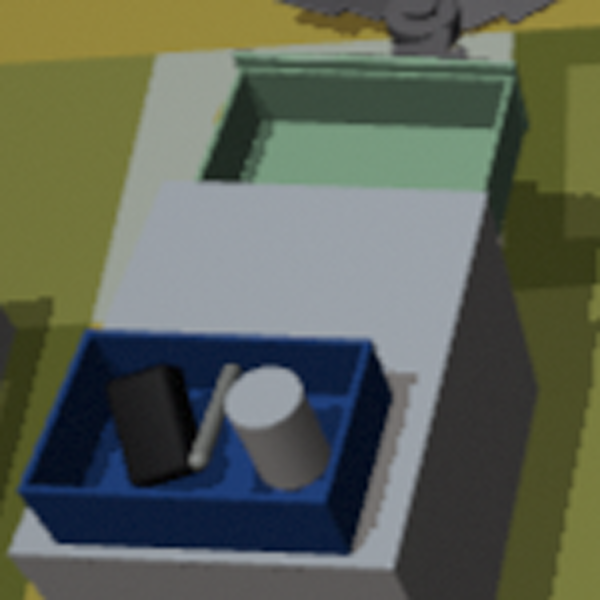

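Zoomed, the unit is slightly yawed: its front top edge runs from top (353,198) to (428.5,208.6). The drawer front's top edge runs from (345,245) to (420,255), and the nut's shaft tip is at top (129,227).

```bash
python3 - <<'E'
from h import *
np.set_printoptions(precision=4,suppress=True)
F={}
for c,pts in(('top',dict(uL=(353.3,198,.178),uR=(428.5,208.6,.178),ub=(362.7,104.1,.178),dL=(345.2,245,.172),dR=(420.3,255,.172),shaft=(128.8,227.1,.154),nut=(130.6,227,.136))),
  ('scene',dict(uR=(80,170.5,.178),uL=(162,173.75,.178),dR=(98.75,138.75,.172),dL=(168.75,142,.172),))):
    P={k:atz(c,v[:2],v[2])[:2] for k,v in pts.items()}
    for k,v in P.items(): print(c,k,v)
    e=P['uL']-P['uR'];d=P['dL']-P['dR']
    print('len',np.linalg.norm(e),np.linalg.norm(d),'yaw',np.degrees(np.arctan2(-e[0],e[1])),np.degrees(np.arctan2(-d[0],d[1])))
    y=np.arctan2(-e[0],e[1]);ax=np.array([np.cos(y),np.sin(y)])
    print('mid u',(P['uL']+P['uR'])/2,'mid d',(P['dL']+P['dR'])/2,'open',ax@((P['uL']+P['uR'])/2-(P['dL']+P['dR'])/2))
E
```

```text
top uL [ 0.5425 -0.2252]
top uR [ 0.5189 -0.3921]
top ub [ 0.7599 -0.255 ]
top dL [ 0.4391 -0.2052]
top dR [ 0.417  -0.3704]
top shaft [0.4794 0.276 ]
top nut [0.4802 0.2779]
len 0.16853542154339407 0.16661127335595174 yaw -8.064284672927968 -7.6125192283255565
mid u [ 0.5307 -0.3086] mid d [ 0.4281 -0.2878] open 0.10450362411411881
scene uR [ 0.5237 -0.3904]
scene uL [ 0.5491 -0.2207]
scene dR [ 0.4245 -0.3673]
scene dL [ 0.4497 -0.2109]
len 0.1715612804026 0.15837138469417325 yaw -8.53087981947724 -9.165811200001508
mid u [ 0.5364 -0.3055] mid d [ 0.4371 -0.2891] open 0.10064975851674714
```

Call:
servo_tool --pt "0 0 0 0 0 5.2 -0.5" --pt "0 0 0 0 0 5.2 -0.5" --pt "0 0 0 0 0 5.2 -0.5" --pt "0 0 0 0 0 5.2 -0.5" --pt "0 0 0 0 0 5.2 -0.5" --squeeze 25

```text
clock: 1.7
position: [0.1775, -0.5469, 0.2393]
ee_rot: [0.0, 0.997, -0.072, 0.0]
contact_force: [0.3, 0.2, 0.8]
width: 0.0641
gripper_force: 0.0
```

Call:
servo_tool --pt "2.25 -4.2 0 0 0 0 -0.5" --pt "2.25 -4.2 0 0 0 0 -0.5" --pt "2.25 -4.2 0 0 0 0 -0.5" --pt "2.25 -4.2 0 0 0 0 -0.5" --pt "2.25 -4.2 0 0 0 0 -0.5"

```text
clock: 2.2
position: [0.319, -0.3532, 0.2395]
ee_rot: [0.0, 0.998, -0.07, 0.0]
contact_force: [0.4, -0.4, 0.2]
width: 0.0639
gripper_force: 0.0
```

Call:
servo_tool --pt "2.25 -4.2 0 0 0 0 -0.5" --pt "2.25 -4.2 0 0 0 0 -0.5" --pt "2.25 -4.2 0 0 0 0 -0.5" --pt "2.25 -4.2 0 0 0 0 -0.5" --pt "2.25 -4.2 0 0 0 0 -0.5"

```text
clock: 2.7
position: [0.4598, -0.1607, 0.2396]
ee_rot: [0.0, 0.998, -0.07, 0.0]
contact_force: [0.5, -1.4, 0.4]
width: 0.0638
gripper_force: 0.0
```

Call:
servo_tool --pt "2.25 -4.2 0 0 0 0 -0.5" --pt "2.25 -4.2 0 0 0 0 -0.5" --pt "2.25 -4.2 1 0 0 0 -0.5" --pt "2.25 -4.2 2 0 0 0 -0.5" --pt "2.25 -4.2 2 0 0 0 -0.5"

```text
clock: 3.2
position: [0.5991, 0.0291, 0.1905]
ee_rot: [0.0, 0.998, -0.07, 0.001]
contact_force: [-0.3, -0.7, -0.0]
width: 0.064
gripper_force: 0.0
```

Call:
servo_tool --pt "0 0.1 4 0 0 0 -0.5" --pt "0 0 4 0 0 0 -0.5" --pt "0 0 4 0 0 0 -0.5" --pt "0 0 3.5 0 0 0 -0.5" --pt "0 0 2.1 0 0 0 -0.5"

```text
clock: 3.7
position: [0.5959, 0.0265, 0.0116]
ee_rot: [0.0, 0.998, -0.07, -0.002]
contact_force: [0.9, -0.3, 0.8]
width: 0.064
gripper_force: 0.0
```

Call:
servo_tool --pt "0 0 0 0 0 0 -0.3" --pt "0 0 0 0 0 0 0.3" --pt "0 0 0 0 0 0 0.5" --pt "0 0 0 0 0 0 0.5" --pt "0 0 0 0 0 0 0.5" --squeeze 25

```text
clock: 4.2
position: [0.5985, 0.0262, 0.0159]
ee_rot: [0.0, 0.998, -0.07, 0.001]
contact_force: [0.1, -0.2, -0.1]
width: 0.0409
gripper_force: 25.3
```

Call:
servo_tool --pt "0 0 -2 0 0 0 0.5" --pt "0 0 -5 0 0 0 0.5" --pt "0 0 -5 0 0 0 0.5" --pt "0 0 -5 0 0 0 0.5" --pt "0 0 -5 0 0 0 0.5"

```text
clock: 4.7
position: [0.5972, 0.0263, 0.2375]
ee_rot: [0.0, 0.998, -0.07, 0.001]
contact_force: [0.7, -0.2, -0.6]
width: 0.041
gripper_force: 25.6
```

Call:
servo_tool --pt "-0.65 3.35 0 0 0 0 0.5" --pt "-0.65 3.35 0 0 0 0 0.5" --pt "-0.65 3.35 0 0 0 0 0.5" --pt "-0.65 3.35 0 0 0 0 0.5" --pt "-0.65 3.35 0 0 0 0 0.5"

```text
clock: 5.2
position: [0.5414, -0.1361, 0.2354]
ee_rot: [0.0, 0.998, -0.07, 0.001]
contact_force: [0.5, 0.2, -0.4]
width: 0.0407
gripper_force: 25.6
```

Call:
servo_tool --pt "-0.65 3.35 0 0 0 0 0.5" --pt "-0.65 3.35 0 0 0 0 0.5" --pt "-0.65 3.35 0 0 0 0 0.5" --pt "-0.65 3.35 0 0 0 0 0.5" --pt "-0.65 3.35 0 0 0 0 0.5"

```text
clock: 5.7
position: [0.4858, -0.2975, 0.2354]
ee_rot: [0.0, 0.998, -0.07, 0.001]
contact_force: [0.6, 0.0, -0.0]
width: 0.0408
gripper_force: 25.6
```

```bash
python3 - <<'E'
from h import *
st(); a=save('top','t1.png')[170:290,320:460]; cv2.imwrite('pics/z3.png',cv2.resize(a,None,fx=5,fy=5)[:,:,::-1])
E
```

```text
{'clock': 5.7, 'position': [0.486, -0.298, 0.235], 'ee_rot': [0.0, 0.998, -0.07, 0.001], 'qpos': [-0.672, 0.269, 1.524, 0.0, 1.347, 1.039], 'contact_force': [0.637, 0.046, -0.004], 'width': 0.041, 'gripper_force': 25.55}
```

View pics/z3.png

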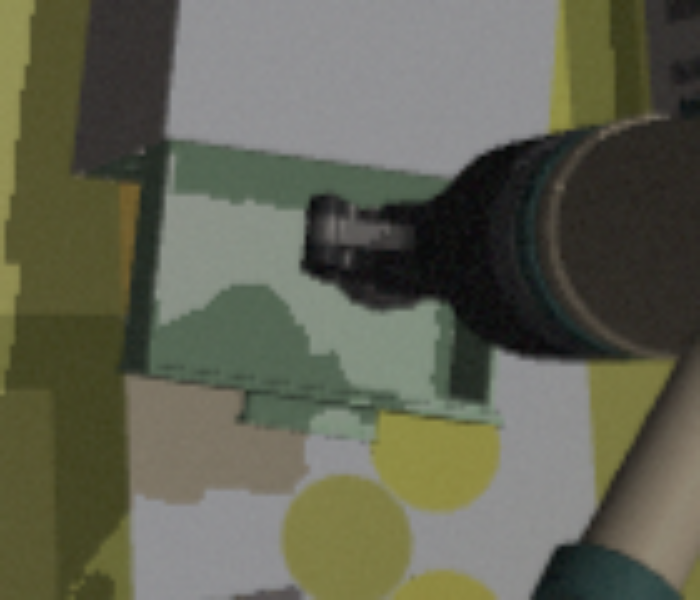

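The gripper (crop (330,235)) is above the open part of the drawer, so I'll lower the spinner and release it.

Call:
servo_tool --pt "0 0 3 0 0 0 0.5" --pt "0 0 3 0 0 0 0.5" --pt "0 0 2.2 0 0 0 0.5" --pt "0 0 0.9 0 0 0 0.5" --pt "0 0 0 0 0 0 0.5"

```text
clock: 6.25
position: [0.486, -0.2958, 0.1429]
ee_rot: [-0.001, 0.998, -0.07, -0.001]
contact_force: [0.4, -0.8, -0.2]
width: 0.0406
gripper_force: 25.6
```

Call:
servo_tool --pt "0 0 0.2 0 0 0 0.5" --pt "0 0 0 0 0 0 0" --pt "0 0 0 0 0 0 -0.5" --pt "0 0 0 0 0 0 -0.5" --pt "0 0 0 0 0 0 -0.5"

```text
clock: 6.75
position: [0.4867, -0.2965, 0.1421]
ee_rot: [0.0, 0.998, -0.07, 0.0]
contact_force: [-0.6, 0.8, 0.6]
width: 0.0639
gripper_force: 0.0
```

Call:
servo_tool --pt "0 0 0 0 0 0 -0.5" --pt "0 0 -2 0 0 0 -0.5" --pt "0 0 -3 0 0 0 -0.5" --pt "0 0 -4 0 0 0 -0.5" --pt "0 0 0 0 0 0 -0.5"

```text
clock: 7.25
position: [0.4892, -0.2984, 0.2374]
ee_rot: [0.003, 0.998, -0.07, 0.005]
contact_force: [0.7, -0.5, 0.9]
width: 0.064
gripper_force: 0.0
```

Call:
servo_tool --pt "-3 0 0 0 0 0 0.5" --pt "-3 0 0 0 0 0 1" --pt "-3 0 0 0 0 0 1" --pt "-2.8 0 0 0 0 0 1" --pt "0 0 0 0 0 0 1"

```text
clock: 7.75
position: [0.3663, -0.2785, 0.2313]
ee_rot: [-0.001, 0.997, -0.071, -0.001]
contact_force: [0.7, 0.1, -0.8]
width: -0.0003
gripper_force: 0.0
```

Call:
servo_tool --pt "0 0 3 0 0 0 1" --pt "0 0 3 0 0 0 1" --pt "0 0 2 0 0 0 1" --pt "0 0 0.8 0 0 0 1" --pt "0 0 0 0 0 0 1"

```text
clock: 8.25
position: [0.3696, -0.2796, 0.1426]
ee_rot: [-0.001, 0.998, -0.07, -0.001]
contact_force: [0.0, 0.2, 1.1]
width: -0.0001
gripper_force: 0.0
```

```bash
python3 - <<'E'
from h import *
st(); a=save('top','t2.png'); b=save('scene','s2.png')
a=cv2.resize(a[170:290,320:460],(400,343));b=cv2.resize(b[100:220,60:200],(400,343))
cv2.imwrite('pics/z4.png',np.hstack([a,b])[:,:,::-1])
E
```

```text
{'clock': 8.25, 'position': [0.37, -0.28, 0.143], 'ee_rot': [-0.001, 0.998, -0.07, -0.001], 'qpos': [-0.798, 0.191, 1.884, 0.0, 1.07, 0.913], 'contact_force': [0.048, 0.187, 1.086], 'width': -0.0, 'gripper_force': 0.0}
```

View pics/z4.png

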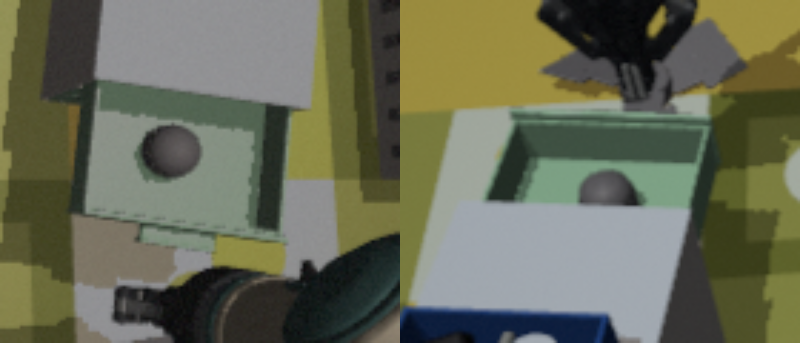

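The spinner sits inside the drawer (left crop (170,150)). Before pushing, I'll check how far the tip is off sideways from the lip.

```bash
python3 - <<'E'
from h import *
for n,p in(('tip',(.3696,-.2796,.137)),('lip',(.431-.015,-.287,.155))):
  for c,o in(('top',(320,170)),('scene',(60,100))): print(n,c,(proj(c,p)-o)*2.857)
for c in('top','scene'):
  for r in finder.tip_of('unit_top_pull',c)[:2]: print(c,r,atz(c,r['at'],.155))
E
```

```text
tip top [156.14030251 301.46586601]
tip scene [238.18244864  88.83264292]
lip top [170.91244764 243.43123483]
lip scene [220.17908224 112.18140092]
top {'at': [382.6, 251.2], 'p': 0.68} [ 0.42485449 -0.29368976  0.155     ]
scene {'at': [134.4, 140.3], 'p': 0.55} [ 0.41887416 -0.29280772  0.155     ]
```

Call:
servo_tool --pt "0.5 0.6 0 0 0 0 1" --pt "1 0 0 0 0 0 1" --pt "1 0 0 0 0 0 1" --pt "1 0 0 0 0 0 1" --pt "1.2 0 0 0 0 0 1"

```text
clock: 8.95
position: [0.4159, -0.2925, 0.1436]
ee_rot: [0.0, 0.998, -0.07, -0.001]
contact_force: [-2.2, -0.4, 1.2]
width: -0.0002
gripper_force: 0.8
```

Call:
servo_tool --pt "1.4 0 0 0 0 0 1" --pt "1.4 0 0 0 0 0 1" --pt "1.4 0 0 0 0 0 1" --pt "1.4 0 0 0 0 0 1" --pt "1.2 0 0 0 0 0 1"

```text
clock: 9.45
position: [0.4841, -0.3021, 0.1435]
ee_rot: [0.0, 0.998, -0.07, 0.0]
contact_force: [-1.6, -0.7, 0.5]
width: 0.0002
gripper_force: 0.8
```

Call:
servo_tool --pt "0.8 0 0 0 0 0 1" --pt "0.4 0 0 0 0 0 1" --pt "0.3 0 0 0 0 0 1" --pt "0.3 0 0 0 0 0 1" --pt "0 0 0 0 0 0 1"

```text
clock: 9.95
position: [0.5008, -0.3042, 0.1436]
ee_rot: [-0.0, 0.998, -0.07, 0.0]
contact_force: [-0.1, 0.4, 0.4]
width: 0.0001
gripper_force: 0.0
```

Call:
servo_tool --pt "0.3 0 0 0 0 0 1" --pt "0.3 0 0 0 0 0 1" --pt "0.2 0 0 0 0 0 1" --pt "0 0 0 0 0 0 1" --pt "0 0 0 0 0 0 1"

```text
clock: 10.45
position: [0.5079, -0.3052, 0.1435]
ee_rot: [-0.0, 0.998, -0.07, -0.001]
contact_force: [-3.0, 0.6, 0.3]
width: -0.0001
gripper_force: 1.7
```

Call:
servo_tool --pt "0.2 0 0 0 0 0 1" --pt "0.2 0 0 0 0 0 1" --pt "0 0 0 0 0 0 1" --pt "0 0 0 0 0 0 1" --pt "0 0 0 0 0 0 1"

```text
clock: 10.95
position: [0.508, -0.3052, 0.1436]
ee_rot: [-0.001, 0.998, -0.07, -0.005]
contact_force: [-11.5, 0.9, 7.0]
width: -0.0001
gripper_force: 6.1
```

Call:
servo_tool --pt "-1.5 0 0 0 0 0 1" --pt "-2.5 0 0 0 0 0 1" --pt "-2.5 0 0 0 0 0 1" --pt "0 0 -2 0 0 0 0" --pt "0 0 -5 0 0 0 -1"

```text
clock: 11.45
position: [0.4461, -0.2953, 0.2106]
ee_rot: [-0.003, 0.998, -0.07, -0.003]
contact_force: [0.4, -0.6, -0.6]
width: 0.0285
gripper_force: 0.0
```

Call:
servo_tool --pt "0 0 -5 0 0 -7 -1" --pt "0 0 -3 0 0 -7 -1" --pt "0 0 0 0 0 -7 -1" --pt "0 0 0 0 0 -7 -1" --pt "0 0 0 0 0 -7 -1"

```text
clock: 11.95
position: [0.4493, -0.2974, 0.2945]
ee_rot: [0.001, 0.972, 0.236, 0.002]
contact_force: [-0.6, 0.4, 0.1]
width: 0.0854
gripper_force: 0.0
```

Call:
servo_tool --pt "0 0 0 0 0 -7 -1" --pt "0 0 0 0 0 -7 -1" --pt "0 0 0 0 0 -7 -1" --pt "0 0 0 0 0 -7 -1" --pt "0 0 0 0 0 -5 -1"

```text
clock: 12.45
position: [0.4492, -0.2973, 0.294]
ee_rot: [0.001, 0.865, 0.502, 0.001]
contact_force: [0.1, -0.5, -1.0]
width: 0.0851
gripper_force: 0.0
```

```bash
python3 - <<'E'
from h import *
s=st(); w=np.array(s['ee_rot']); Rm=R.from_quat(w[[1,2,3,0]]).as_matrix()
print(np.degrees(np.arctan2(Rm[1,0],Rm[0,0])), Rm.T@(np.array([.480,.281,.25])-s['position'])*100)
a=save('top','t3.png');b=save('scene','s3.png')
a=cv2.resize(a[170:290,320:460],(400,343));b=cv2.resize(b[100:220,310:450],(400,343),interpolation=cv2.INTER_CUBIC)
cv2.imwrite('pics/z5.png',np.hstack([a,b])[:,:,::-1])
for c in('scene','top'):
    for r in finder.tip_of('nut_top',c)[:2]: print(c,np.round(r['at'],1),round(r['p'],2),atz(c,r['at'],.136))
    for r in finder.tip_of('fan_hub',c)[:1]: print(c,np.round(r['at'],1),round(r['p'],2),atz(c,r['at'],.112))
E
```

```text
{'clock': 12.45, 'position': [0.449, -0.297, 0.294], 'ee_rot': [0.001, 0.865, 0.502, 0.001], 'qpos': [-0.715, 0.193, 1.483, 0.001, 1.462, -0.195], 'contact_force': [0.139, -0.54, -1.049], 'width': 0.085, 'gripper_force': 0.0}
60.22192865189796 [ 51.72277487 -26.06433794   4.33524595]
scene [382.9 146.3] 0.79 [0.47409541 0.28483852 0.136     ]
scene [382.6 255.2] 0.56 [0.76114813 0.19822368 0.136     ]
scene [380.3 156.4] 0.98 [0.48381907 0.28147549 0.112     ]
top [127.8 227.3] 0.94 [0.4795068  0.28423981 0.136     ]
top [158.3 149. ] 0.59 [0.6635458  0.22062089 0.136     ]
top [133.5 228.1] 0.9 [0.47834757 0.27883498 0.112     ]
```

View pics/z5.png

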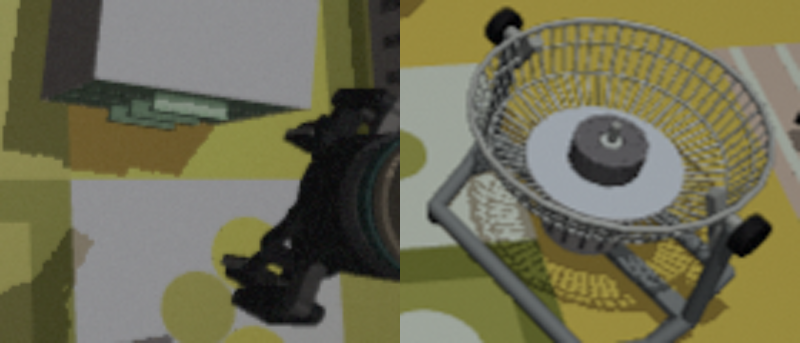

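The drawer is flush and shut. The nut's centre is about (0.480, 0.281).

Call:
servo_tool --pt "3.45 -1.74 0 0 0 0 -1" --pt "3.45 -1.74 0 0 0 0 -1" --pt "3.45 -1.74 0 0 0 0 -1" --pt "3.45 -1.74 0 0 0 0 -1" --pt "3.45 -1.74 0 0 0 0 -1"

```text
clock: 13.25
position: [0.4591, -0.1027, 0.2938]
ee_rot: [0.0, 0.866, 0.499, 0.0]
contact_force: [0.7, 0.4, -0.0]
width: 0.0853
gripper_force: 0.0
```

Call:
servo_tool --pt "3.45 -1.74 0 0 0 0 -1" --pt "3.45 -1.74 0 0 0 0 -1" --pt "3.45 -1.74 0 0 0 0 -1" --pt "3.45 -1.74 0 0 0 0 -1" --pt "3.45 -1.74 0 0 0 0 -1"

```text
clock: 13.75
position: [0.4701, 0.0905, 0.2938]
ee_rot: [0.0, 0.866, 0.499, 0.001]
contact_force: [1.4, 1.0, 0.2]
width: 0.0853
gripper_force: 0.0
```

Call:
servo_tool --pt "3.45 -1.74 0 0 0 0 -1" --pt "3.45 -1.74 0 0 0 0 -1" --pt "3.45 -1.74 0 0 0 0 -1" --pt "3.45 -1.74 0 0 0 0 -1" --pt "3.45 -1.74 0 0 0 0 -1"

```text
clock: 14.25
position: [0.481, 0.2835, 0.2937]
ee_rot: [0.0, 0.866, 0.5, 0.0]
contact_force: [0.3, -0.5, -0.3]
width: 0.0857
gripper_force: 0.0
```

Call:
servo_tool --pt "0 0 4 0 0 0 -1" --pt "0 0 4 0 0 0 -1" --pt "0 0 4 0 0 0 -1" --pt "0 0 2 0 0 0 -1" --pt "0 0 0 0 0 0 -1"

```text
clock: 14.75
position: [0.4788, 0.2808, 0.1503]
ee_rot: [-0.0, 0.866, 0.5, -0.004]
contact_force: [-0.4, -1.2, 0.1]
width: 0.0856
gripper_force: 0.0
```

Call:
servo_tool --pt "0 0 1 0 0 0 -1" --pt "0 0 1 0 0 0 -1" --pt "0 0 0.9 0 0 0 -1" --pt "0 0 0 0 0 0 -1" --pt "0 0 0 0 0 0 -1"

```text
clock: 15.25
position: [0.4812, 0.2817, 0.1248]
ee_rot: [0.0, 0.866, 0.5, 0.0]
contact_force: [1.6, 0.2, 0.0]
width: 0.0857
gripper_force: 0.0
```

Call:
servo_tool --pt "0 0 0 0 0 0 -0.6" --pt "0 0 0 0 0 0 -0.4" --pt "0 0 0 0 0 0 -0.3" --pt "0 0 0 0 0 0 -0.2" --pt "0 0 0 0 0 0 0" --squeeze 25

```text
clock: 15.75
position: [0.4814, 0.2819, 0.1253]
ee_rot: [0.0, 0.866, 0.5, 0.001]
contact_force: [-0.2, -0.6, 4.4]
width: 0.059
gripper_force: 28.1
```

```bash
python3 -c "
from h import *
s=st();print(s['moment'])"
```

```text
{'clock': 15.75, 'position': [0.481, 0.282, 0.125], 'ee_rot': [0.0, 0.866, 0.5, 0.001], 'qpos': [0.405, 0.337, 1.717, -0.0, 1.086, 0.929], 'contact_force': [-0.241, -0.568, 4.447], 'width': 0.059, 'gripper_force': 28.077}
[ 0.05019281  0.11836748 -0.01848399]
```

Call:
servo_tool --pt "0 0 -0.1 0 0 2 0" --pt "0 0 0 0 0 2 0" --pt "0 0 0 0 0 2 0" --pt "0 0 0 0 0 3 0" --pt "0 0 0 0 0 3 0" --squeeze 40

```text
clock: 16.25
position: [0.4812, 0.2818, 0.1254]
ee_rot: [0.0, 0.914, 0.406, 0.0]
contact_force: [0.7, 0.8, 0.9]
width: 0.0589
gripper_force: 43.2
```

```bash
python3 -c "
from h import *
s=st();print(s['moment'])"
```

```text
{'clock': 16.25, 'position': [0.481, 0.282, 0.125], 'ee_rot': [0.0, 0.914, 0.406, 0.0], 'qpos': [0.405, 0.337, 1.717, -0.0, 1.087, 1.141], 'contact_force': [0.706, 0.77, 0.892], 'width': 0.059, 'gripper_force': 43.194}
[ 0.0526312  -0.0979412  -0.00718213]
```

Twelve degrees clockwise from above gave no resisting moment, so that is the loosening way and I'll carry on.

Call:
servo_tool --pt "0 0 0 0 0 6 0" --pt "0 0 0 0 0 7 0" --pt "0 0 0 0 0 7 0" --pt "0 0 0 0 0 7 0" --pt "0 0 0 0 0 6 0"

```text
clock: 16.75
position: [0.4813, 0.2817, 0.1254]
ee_rot: [0.0, 0.992, 0.128, 0.0]
contact_force: [1.0, 0.4, 1.0]
width: 0.0587
gripper_force: 43.2
```

Call:
servo_tool --pt "0 0 0 0 0 6 0" --pt "0 0 0 0 0 6 0" --pt "0 0 0 0 0 6 0" --pt "0 0 0 0 0 6 0" --pt "0 0 0 0 0 6 0"

```text
clock: 17.25
position: [0.4813, 0.2816, 0.1254]
ee_rot: [0.0, 0.991, -0.133, 0.0]
contact_force: [1.0, 0.3, 1.9]
width: 0.059
gripper_force: 43.2
```

```bash
python3 -c "
from h import *
s=st();print(s['moment'])"
```

```text
{'clock': 17.25, 'position': [0.481, 0.282, 0.125], 'ee_rot': [0.0, 0.991, -0.133, 0.0], 'qpos': [0.405, 0.337, 1.717, -0.001, 1.087, 2.242], 'contact_force': [1.036, 0.261, 1.906], 'width': 0.059, 'gripper_force': 43.219}
[-0.07839618 -0.02158351  0.10693953]
```

Call:
servo_tool --pt "0 0 -0.2 0 0 0 0" --pt "0 0 -0.2 0 0 0 0" --pt "0 0 -0.2 0 0 0 0" --pt "0 0 -0.2 0 0 0 0" --pt "0 0 0 0 0 0 0"

```text
clock: 17.75
position: [0.4812, 0.2817, 0.1339]
ee_rot: [-0.0, 0.991, -0.13, 0.0]
contact_force: [0.8, 0.2, -1.5]
width: 0.0588
gripper_force: 43.0
```

Call:
servo_tool --pt "0 0 -1.5 0 0 0 0" --pt "0 0 -2 0 0 0 0" --pt "0 0 -2 0 0 0 0" --pt "0 0 -2 0 0 0 0" --pt "0 0 -1 0 0 0 0"

```text
clock: 18.25
position: [0.4817, 0.282, 0.2203]
ee_rot: [-0.001, 0.991, -0.131, 0.001]
contact_force: [-0.2, 0.1, -0.9]
width: 0.0587
gripper_force: 44.5
```

Call:
servo_tool --pt "0 0 -1 0 0 0 0" --pt "0 0 0 0 0 0 0" --pt "0 0 0 0 0 0 0" --pt "0 0 0 0 0 0 0" --pt "0 0 0 0 0 0 0"

```text
clock: 18.75
position: [0.4806, 0.2815, 0.2276]
ee_rot: [0.0, 0.991, -0.131, -0.001]
contact_force: [0.2, 0.5, -0.1]
width: 0.059
gripper_force: 44.5
```

```bash
python3 - <<'E'
from h import *
st(); b=save('scene','s4.png');cv2.imwrite('pics/z6.png',cv2.resize(b,(800,600))[:,:,::-1])
E
```

```text
{'clock': 18.75, 'position': [0.481, 0.281, 0.228], 'ee_rot': [0.0, 0.991, -0.131, -0.001], 'qpos': [0.405, 0.257, 1.562, -0.0, 1.325, 2.238], 'contact_force': [0.228, 0.479, -0.148], 'width': 0.059, 'gripper_force': 44.481}
```

View pics/z6.png

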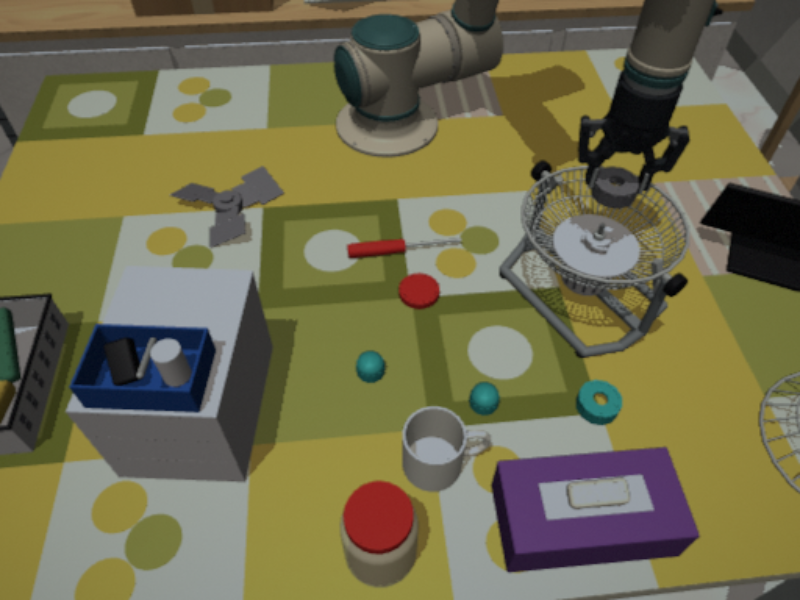

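The nut is held in the gripper above the guard (picture (615,187)), the shaft is bare, the drawer is shut and the other things haven't moved.

```bash
python3 -c "
from h import *
print(manip.sign_off())"
```

```text
the job is handed in; nothing more can be done
None
```

The spinner is in the shut top drawer, and the guard nut, which loosened clockwise seen from above, is held about 10 cm above the hub plate; I've handed the job in, but the sign-off returned no verdict.

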